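Peel a weighing tray off the clinging stack and hold it in the ioniser's air

ROBOT

A 6-joint arm with a two-finger parallel gripper is mounted at the origin on the work surface. World frame = base frame: x ahead of the robot, y to its left, z up, the work surface at z = 0. Lengths are in m, angles in rad, forces in N, time in s.
With the tool pointing down it reaches from about 0.325 to 0.775 m from the base axis. Payload 5.5 kg.
Tool frame: the origin (TCP) lies between the finger pads; the fingertips stand 8 mm ahead of it and the grasp point (between the pads) lies 11 mm behind it (tcp_to_tips is the distance from the TCP to the fingertips, in m); z points along the fingers, y is the line along which they close (so a half turn about z gives the same grasp; the last joint's range is limited). The gripper opens to 88 mm and grips with 3 to 60 N. Pads are 20 mm wide; open, the fingers measure 115 mm over their backs; the gripper's body (75 mm by 178 mm) begins 61 mm behind the grasp point.
Start: joints at [-1.357, 0.091, 1.231, -0, 1.82, -0.057], TCP at [0.161, -0.578, 0.206] pointing down, gripper open.
Joint ranges: [-2.87, 2.87], [-0.86, 2.18], [0.17, 2.46], [-1.51, 4.65], [0.06, 2.69], [-2.65, 2.65]. Speed limits (rad/s): [2.57, 2.57, 3.01, 3.14, 3.14, 3.14].

INTERFACE

Orientations are given as a unit quaternion [w, x, y, z].
In Python, from bench import * gives the robot as it stands. Calls block until the motion is done:
- move_to(position, orientation): joint-space move of the TCP to a pose.
- move_l(position, speed=0.15, orientation=None): straight line of the TCP; orientation=None keeps the orientation; speed is the mean speed in m/s.
- movej(angles): joint-space move.
- gripper_open() and close(): open the fingers fully, or close them until they stop; the grip force is fixed at half the most.
- hold(seconds).
- inverse_kinematics(position, orientation): joint angles nearest the present ones, or None.
- state(): the state.
- get_image(name): name is "scene" or "top" or "wrist"; returns a dict with "frame" (400x640x3 uint8, blue, green, red), "depth" (400x640 float32, m along the optical axis (not along the pixel's ray), 0 where there is no reading), "camera_matrix" (3x3 intrinsics, pixels), "view" (4x4, takes a point from world to camera coordinates). Camera axes: x right, y up, looking along -z (the intrinsics and any distortion apply to the point x, -y, -z); pixel columns grow to the right and rows downward; lengths in m; the calibration is good to about 2 mm. A picture is of the moment at which its call begins.
A pose or a line that the arm cannot do raises IKError and nothing moves.
- job_done(): hands the job in; it is judged then, once.
The state is a dict: "time": time; "joint_pos": joint angles; "dq": joint speeds; "joint_torque": joint torques, N m; "ee_pos": TCP position; "ee_rot": TCP orientation; "ft_force": force on the tool from outside, world axes, zero at the start; "moment": the same for the moment, N m; "finger_gap": finger opening in m; "finger_force": force on a finger pad.
Only numpy, scipy, OpenCV 4.12 (cv2) and the standard library are available. Lean on these libraries where they do the work, as an engineer would, in place of code of your own. Each camera call takes 0.05 s, during which the arm holds its last target. There are 200 camera calls.

TASK

Take the static off a fresh tray: first push the blue emitter cassette on top of the ioniser down until it is fully home, then peel the top tray off the clinging nested stack by lifting one corner, letting the opposite side come away last, so that the second tray stays where it is. Carry the tray to the front of the ioniser and finish while still holding it there, level, still and touching nothing else, with its centre about 12 cm straight out from the grille at the height of the grille's centre. Leave the other things on the bench where they stand.

Things in the scene. Friction and masses are not known exactly. Their poses are not given: they have to be found in the camera images.
- tray_c (a point): Centre (half-way up) of the TOP tray of the nested stack, the one to take: white formed plastic, about 45 g, 150 (x) x 120 (y) x 40 mm high, open upwards, corners cut off at 45 degrees. A stiff rim 10 mm wide, 12 mm deep, with upright faces runs round the top, its top 20 mm above this point; pinch it from above, one finger inside the tray, one outside. Inside, 12 mm below the rim top, a 5 mm ledge, then walls sloping in to the floor.
- tray_corner0 (a point): Top of the top tray's rim at the middle of the cut corner on its +x, +y side (57.5 mm along +x and 42.5 mm along +y from the tray's centre, 20 mm above it; mid-width of the rim). The cut edge there runs at 45 degrees to the tray's sides, 40 mm long outside, 31 mm inside.
- tray_corner1 (a point): Top of the top tray's rim at the middle of the cut corner on its -x, +y side (57.5 mm along -x and 42.5 mm along +y from the tray's centre, 20 mm above it; mid-width of the rim). The cut edge there runs at 45 degrees to the tray's sides, 40 mm long outside, 31 mm inside.
- tray_corner2 (a point): Top of the top tray's rim at the middle of the cut corner on its -x, -y side (57.5 mm along -x and 42.5 mm along -y from the tray's centre, 20 mm above it; mid-width of the rim). The cut edge there runs at 45 degrees to the tray's sides, 40 mm long outside, 31 mm inside.
- tray_corner3 (a point): Top of the top tray's rim at the middle of the cut corner on its +x, -y side (57.5 mm along +x and 42.5 mm along -y from the tray's centre, 20 mm above it; mid-width of the rim). The cut edge there runs at 45 degrees to the tray's sides, 40 mm long outside, 31 mm inside.
- next_c (a point): Centre (half-way up) of the second tray, identical and nested 16 mm below the top one; it must stay in the stack. Its rim has the same outline as the top tray's and lies 16 mm lower, so a 4 mm gap is left under the top tray's rim (spacer lugs 26 mm long under the cut corners stand in that gap).
- pack: The rest of the stack: three more such trays nested in a low grey holder 180 (x) x 150 (y) x 8 mm, fixed to the bench. Origin under the holder's centre at bench level; x along the trays' 150 mm sides, z up. At the start the top tray's rim is 112 mm above the bench.
- ioniser: Bench ionising blower, fixed: white housing 90 deep (x) x 146 wide (y), top at 200 mm, in a dark bail stand on a 110 x 170 mm foot, 188 mm wide over its side knobs. Origin under its centre at bench level. It blows towards its own -x from the round steel grille (124 mm diameter, centre 122 mm above the bench) on its front, 45 mm from the origin.
- ioniser_stream (a point): The point of the ioniser's air stream 120 mm straight out from the grille's face, at the height of the grille's centre (122 mm above the bench). Axes as the ioniser's: -x is down-stream, z up.
- cassette_top (a point): Centre of the top face of the ioniser's plug-in emitter cassette: blue cap 48 (x) x 74 (y) mm over an orange body, in a black bezel on top of the housing. Fully home the cap's top is 208 mm above the bench, 8 mm over the housing and 4 mm over the bezel; orange shows when it stands proud. Moves with the cassette.
- cassette (a joint): How far the cassette has been pushed down, m: 0 fully raised, 0.010 fully home on its stop. It slides straight down against about 4 N of friction and stays where it is left. Starts 5 to 10 mm proud.
- amber_a: Amber reagent bottle, 62 mm diameter, 125 mm high, black cap; bystander. Origin under its centre.
- amber_b: Second amber reagent bottle, same size; bystander.
- wash_bottle: White wash bottle, 68 mm diameter, 175 mm high, blue cap and spout; bystander. Origin under its centre.
- cup_a: White plastic cup, 54 mm diameter, 48 mm high; bystander. Origin under its centre.
- cup_b: Second white cup, same size; bystander.
- flask: Green-tinted glass conical flask, 80 mm diameter at the foot, 110 mm high; bystander. Origin under its centre.
- spatula: Lab spatula with a black handle, 170 mm long, lying on the bench; bystander. Origin under its middle.
- tray: The top tray; this is the point at the centre of its underside, 20 mm below tray_c. Sprung snap buttons make it cling to the tray below near each of its four corners with about 3 N, giving way once that corner has been raised some 4 mm; lifting it by one corner takes about 4 N, a level pull about 8 N; the second tray clings to the pack about twice as hard.
- next: The second tray; this is the point at the centre of its underside.
Not all that is in view belongs to the job. Leave any brown, orange or purple look-alike of the tray alone.

How it is judged:
On the way, in this order (a step that is already met when the one before it is completed fails the run):
1. the emitter cassette is pushed home (within 1.5 mm of its stop) (value of joint cassette above 0.0085 m), for 0.2 s.
2. one corner of the top tray is raised (tray tilted more than 0.08 rad, its corner up about 12 mm) while another of its corners is still down in the stack (within 6 mm) (angle between tray_c's own z axis and vertical above 0.08 rad and ((z of tray_corner0 in the frame of next_c below 0.042 m and horizontal distance between tray_corner0 and next_c below 0.085 m) or (z of tray_corner1 in the frame of next_c below 0.042 m and horizontal distance between tray_corner1 and next_c below 0.085 m) or (z of tray_corner2 in the frame of next_c below 0.042 m and horizontal distance between tray_corner2 and next_c below 0.085 m) or (z of tray_corner3 in the frame of next_c below 0.042 m and horizontal distance between tray_corner3 and next_c below 0.085 m))), for 0.1 s.
At the end, for the whole second after the job is handed in: Tray in the fingers, touching nothing else, its centre within 50 mm along the stream and 40 mm sideways and in height of the stream point, level within 0.2 rad, still; cassette within 1.5 mm of home; second tray within 6 mm, bystanders within 30 mm of their starts (x of tray_c in the frame of ioniser_stream between -0.05 and 0.05 m and y of tray_c in the frame of ioniser_stream between -0.04 and 0.04 m and z of tray_c in the frame of ioniser_stream between -0.04 and 0.04 m and angle between tray_c's own z axis and vertical below 0.2 rad and linear speed of tray below 0.03 m/s and angular speed of tray below 0.2 rad/s and contact force between tray and the fingers above 1 N and contact force between tray and ioniser below 0.1 N and contact force between tray and next below 0.1 N and contact force between tray and pack below 0.1 N and contact force between tray and amber_a below 0.1 N and contact force between tray and amber_b below 0.1 N and contact force between tray and wash_bottle below 0.1 N and contact force between tray and cup_a below 0.1 N and contact force between tray and cup_b below 0.1 N and contact force between tray and flask below 0.1 N and contact force between tray and spatula below 0.1 N and value of joint cassette above 0.0085 m and distance of next_c from where it was at the start of the episode below 0.006 m and distance of each of amber_a, amber_b, wash_bottle, cup_a, cup_b, flask, spatula from where it was at the start of the episode below 0.03 m); the arm keeps its last pose, push and grip.
It fails at once if the second tray is pulled out of its place (more than 10 mm) (distance of next_c from where it was at the start of the episode above 0.01 m).
It fails at once if a bystander is knocked more than 30 mm or tipped (distance of any of amber_a, amber_b, wash_bottle, cup_a, cup_b, flask, spatula from where it was at the start of the episode above 0.03 m or angle between any of amber_a, amber_b, wash_bottle, cup_a, cup_b, flask, spatula's own z axis and vertical above 0.5 rad).
It also fails if it takes over 51 s, if anything falls off the work surface, if the arm or the gripper's body presses on something with over 40 N, if the wrist force passes 120 N, or if a joint passes its speed limit or range.

## Working session

There is one attempt and no reset: what is moved stays moved. The work goes in short steps, each a Python script; the robot and the scene stay as the last script left them, time stands still between calls to the robot, and variables do not carry over. Pictures are saved under pics/ and viewed, at most 10 in all, crops included, and the job is handed in when it is done.

```bash
ls; mkdir -p pics; python3 - <<'E'
from bench import *
import cv2,numpy as np,pickle
d={}
for n in("scene","top","wrist"):
    d[n]=get_image(n); cv2.imwrite(f"pics/{n}0.png",d[n]["frame"])
    print(n,np.round(d[n]["camera_matrix"],1).tolist(),np.round(d[n]["view"],3).tolist(),(d[n]["depth"]>0).mean())
pickle.dump(d,open("d0.pkl","wb"))
print(state())
E
```

```text
pics
scene [[366.1, 0.0, 315.5], [0.0, 366.1, 200.4], [0.0, 0.0, 1.0]] [[0.749, 0.662, 0.018, -0.383], [-0.456, 0.496, 0.739, 0.104], [0.48, -0.562, 0.674, -1.328], [0.0, 0.0, 0.0, 1.0]] 0.99597265625
top [[375.0, 0.0, 321.8], [0.0, 375.0, 205.9], [0.0, 0.0, 1.0]] [[-0.113, -0.994, -0.002, 0.024], [0.973, -0.111, 0.201, -0.513], [-0.2, 0.021, 0.98, -1.163], [0.0, 0.0, 0.0, 1.0]] 0.9958359375
wrist [[353.8, 0.0, 318.0], [0.0, 353.8, 200.7], [0.0, 0.0, 1.0]] [[0.268, -0.963, -0.001, -0.6], [0.926, 0.258, -0.276, 0.034], [0.266, 0.073, 0.961, -0.39], [0.0, 0.0, 0.0, 1.0]] 0.9959140625
{'time': 0.15, 'joint_pos': array([-1.35671121e+00,  9.16645765e-02,  1.23158245e+00, -2.64531134e-05,
        1.81980686e+00, -5.66984482e-02]), 'dq': array([-9.00402596e-04, -5.17537698e-03, -1.85136555e-03, -1.22455687e-03,
       -1.28602153e-03, -4.71004150e-05]), 'joint_torque': array([ 3.73142204e-03, -4.47043991e+01, -4.06907773e+01,  6.99891290e-02,
        2.74052925e-02, -1.21908588e-04]), 'ee_pos': array([ 0.1604296 , -0.57789846,  0.20519457]), 'ee_rot': array([-7.27347180e-04,  9.90848699e-01,  1.34975264e-01, -7.02166053e-05]), 'ft_force': array([-0.73461261,  0.32838477, -0.57628125]), 'moment': array([-0.00954565,  0.00883708,  0.01182571]), 'finger_force': 0.0, 'finger_gap': 0.08804773347783562}
```

View pics/scene0.png

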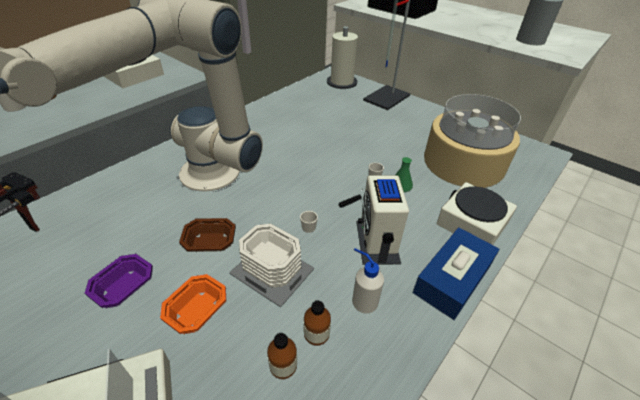

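View pics/top0.png

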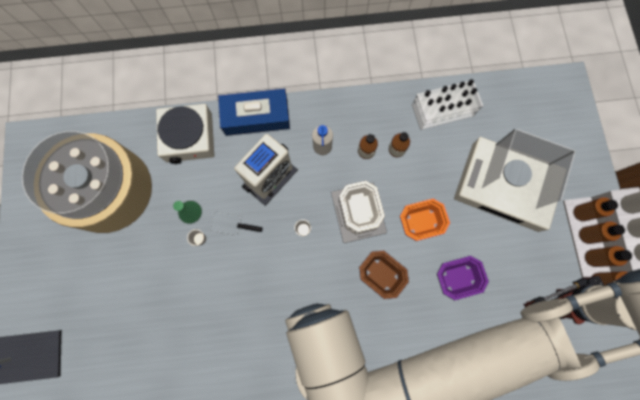

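The top view shows the white nested stack at (361,208) and three tray look-alikes: brown (384,273), orange (425,219) and purple (462,278). Only the white one on the grey holder fits. The ioniser with the blue cassette is at (263,165), the wash bottle at (322,135), the ambers at (368,145) and (400,141), and the cups at (303,228) and (197,238).

```bash
cat > h.py <<'E'
import numpy as np, cv2
def cloud(im):
    K=im["camera_matrix"];V=im["view"];z=im["depth"].astype(float)
    v,u=np.mgrid[:z.shape[0],:z.shape[1]]
    P=np.stack([(u-K[0,2])/K[0,0]*z,-(v-K[1,2])/K[1,1]*z,-z],-1)
    W=(P-V[:3,3])@V[:3,:3]
    W[z<=0]=np.nan
    return W
def rect(p):
    r=cv2.minAreaRect((p[:,:2]*1000).astype(np.float32)); return [np.round(a,1) for a in r]
E
python3 - <<'E'
from h import *;import pickle
d=pickle.load(open("d0.pkl","rb"))
for n in("scene","top"):
    W=cloud(d[n]);hsv=cv2.cvtColor(d[n]["frame"],cv2.COLOR_BGR2HSV);H,S,V=hsv[...,0],hsv[...,1],hsv[...,2]
    X,Y,Z=W[...,0],W[...,1],W[...,2]
    tb=np.abs(Z)<.005; print(n,"bench z",np.median(Z[(np.abs(Z)<.02)&(np.abs(X-.5)<.15)&(np.abs(Y)<.3)]))
    c={"scene":(270,250),"top":(361,208)}[n]
    print("tray px",W[c[1],c[0]])
    cx,cy=W[c[1],c[0],:2]
    m=(Z>.106)&(Z<.12)&(np.hypot(X-cx,Y-cy)<.12); p=W[m];print("rim",m.sum(),np.median(p[:,2]),rect(p))
    m=(Z>.003)&(Z<.014)&(np.hypot(X-cx,Y-cy)<.14)&(S<60);print("holder",m.sum(),rect(W[m]))
    m=(H>100)&(H<130)&(S>120)&(Z>.195)&(Z<.24)&(X<.75)
    k,l=cv2.connectedComponents(m.astype(np.uint8))[0:2]
    for i in range(1,k):
        q=W[l==i]
        if len(q)>40:
            print("blue",len(q),np.percentile(q[:,2],[5,50,95]),rect(q));c=q.mean(0)
            s=(Z>.185)&(Z<.225)&(np.hypot(X-c[0],Y-c[1])<.12);print(" top",s.sum(),rect(W[s]))
            s=(Z>.192)&(Z<.204)&(np.hypot(X-c[0],Y-c[1])<.12);print(" housing top",s.sum(),np.median(W[s][:,2]),rect(W[s]))
    # objects above bench
    m=((Z>.015)&(X>.2)&(X<.85)&(np.abs(Y)<.6)).astype(np.uint8)
    k,l,st,ce=cv2.connectedComponentsWithStats(m)
    for i in range(1,k):
        if st[i,4]>40: q=W[l==i]; print("obj",st[i,:5],np.round(q.mean(0),3),"zmax",round(q[:,2].max(),3),np.round(q.min(0)[:2],3),np.round(q.max(0)[:2],3))
f=[cv2.resize(d["top"]["frame"][110:260,180:420],None,fx=3.3,fy=3.3,interpolation=3)]
cv2.imwrite("pics/c.png",f[0])
E
```

```text
scene bench z 0.00041503370428638576
tray px [ 0.47750232 -0.14477806  0.07453959]
rim 706 0.11160525745166261 [array([ 487.9, -154.6]), array([151.6, 121.6]), np.float64(5.8)]
holder 1088 [array([ 491.1, -151.4]), array([261.7, 237. ]), np.float64(59.5)]
blue 336 [0.21195321 0.21393878 0.21581655] [array([644. , 131.2]), array([52.2, 75.1]), np.float64(43.1)]
 top 1358 [array([642.7, 126.2]), array([ 89.8, 143.4]), np.float64(43.2)]
 housing top 804 0.19960240675064322 [array([643.4, 126.9]), array([ 88.1, 143.4]), np.float64(42.9)]
obj [ 203    4   37   65 1626] [ 0.213 -0.009  0.531] zmax 0.589 [ 0.2   -0.055] [0.226 0.053]
obj [ 413  110   88  189 7049] [0.735 0.43  0.101] zmax 0.227 [0.535 0.043] [0.85 0.6 ]
obj [234 134  27  39 679] [0.209 0.02  0.168] zmax 0.234 [ 0.2   -0.026] [0.219 0.081]
obj [ 352  157   61  154 4896] [0.667 0.083 0.128] zmax 0.217 [ 0.433 -0.096] [0.768 0.424]
obj [339 195  23  11  89] [0.478 0.208 0.019] zmax 0.023 [0.463 0.169] [0.497 0.25 ]
obj [300 211  18  19 258] [0.45  0.036 0.035] zmax 0.051 [0.424 0.009] [0.477 0.062]
obj [ 179  218   57   34 105
[... 2378 characters left out ...]
j [173 200  27  22 452] [0.548 0.399 0.058] zmax 0.117 [0.518 0.372] [0.591 0.445]
obj [294 219  17  17 102] [0.459 0.038 0.041] zmax 0.054 [0.426 0.011] [0.478 0.063]
obj [236 223  26   9 120] [0.478 0.211 0.02 ] zmax 0.025 [0.461 0.172] [0.494 0.254]
obj [187 229  19  16 155] [0.462 0.385 0.037] zmax 0.054 [0.436 0.354] [0.486 0.406]
obj [359 250  50  49 956] [ 0.276 -0.206  0.034] zmax 0.048 [ 0.201 -0.278] [ 0.353 -0.127]
obj [436 255  53  37 704] [ 0.256 -0.46   0.034] zmax 0.047 [ 0.2   -0.526] [ 0.304 -0.368]
obj [585 268  55  25 578] [ 0.212 -0.526  0.575] zmax 0.603 [ 0.2   -0.576] [ 0.232 -0.474]
obj [293 303  58  25 980] [0.21  0.004 0.48 ] zmax 0.591 [ 0.2   -0.051] [0.224 0.081]
```

View pics/c.png

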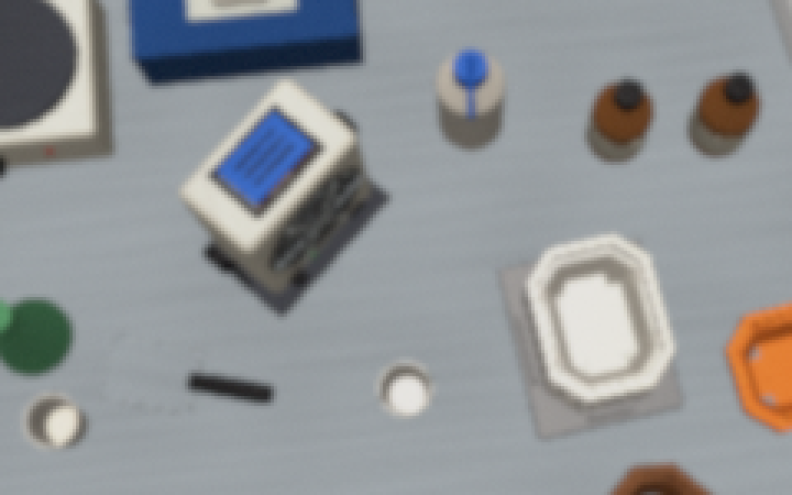

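The enlarged crop confirms it: the white stack on the grey holder is the one meant, at world (0.489,-0.154) with yaw about 6°. The ioniser is at (0.6425,0.130) with yaw about 43°. Its grille faces down-right in the image, towards the stack side. I'll push the cassette first.

```bash
cat >> h.py <<'E'
def qd(deg): # tool down, tool x at angle deg (tool y at deg-90)
    a=np.radians(deg)/2; return [0,np.cos(a),np.sin(a),0]
E
python3 - <<'E'
from bench import *
from h import *
for a in (43,-137): print(a,inverse_kinematics([.643,.130,.27],qd(a)))
for a in (141.2,-38.8): print(a,inverse_kinematics([.436,-.2025,.1095],qd(a)),inverse_kinematics([.47,-.031,.14],qd(a)))
move_l([.161,-.578,.33],.3)
close()
q=[inverse_kinematics([.643,.130,.28],qd(a)) for a in(43,-137)]
q=min([x for x in q if x is not None],key=lambda x:abs(x[5]))
movej(q)
move_l([.643,.130,.230],.15)
s=state();f0=s["ft_force"][2];print(s["time"],f0)
z=.230
while z>.211:
    z-=.002 if z>.219 else .001
    move_l([.643,.130,z],.04); s=state(); f=s["ft_force"][2]-f0
    print(round(z,4),round(s["ee_pos"][2],4),round(f,1),round(s["time"],2))
    if f>14: break
E
```

```text
43 [ 1.47636515e-01  2.74955062e-01  9.10485994e-01 -4.44089210e-16
  1.95615160e+00  9.67941264e-01]
-137 [ 1.47636515e-01  2.74955062e-01  9.10485994e-01 -4.44089210e-16
  1.95615160e+00 -2.17365139e+00]
141.2 [-5.05589708e-01 -2.31739660e-01  1.70914699e+00 -4.44089210e-16
  1.66418533e+00 -1.39919829e+00] [-1.38108464e-01 -2.63211393e-01  1.68166569e+00 -4.44089210e-16
  1.72313836e+00 -1.03171704e+00]
-38.8 [-5.05589708e-01 -2.31739660e-01  1.70914699e+00 -4.44089210e-16
  1.66418533e+00  1.74239437e+00] [-1.38108464e-01 -2.63211393e-01  1.68166569e+00 -4.44089210e-16
  1.72313836e+00  2.10987561e+00]
5.55 1.12270813653582
0.228 0.2293 -1.1 5.8
0.226 0.226 -1.9 6.05
0.224 0.2237 -0.1 6.3
0.222 0.2217 -0.6 6.55
0.22 0.2198 -0.3 6.8
0.218 0.2177 -0.5 7.05
0.217 0.2169 -1.5 7.3
0.216 0.2159 -0.7 7.55
0.215 0.2149 -1.2 7.8
0.214 0.2139 -0.4 8.05
0.213 0.2129 -1.2 8.3
0.212 0.2119 -2.0 8.55
0.211 0.2109 -0.5 8.8
```

```bash
python3 - <<'E'
from bench import *
from h import *
s=state();print(s["ee_pos"],s["ft_force"],s["finger_gap"],s["joint_torque"])
a=get_image("scene");
b=get_image("wrist");
A=cv2.resize(a["frame"][130:280,310:450],(560,600),interpolation=cv2.INTER_CUBIC);cv2.imwrite("pics/d.png",A)
cv2.imwrite("pics/e.png",b["frame"])
E
```

```text
[0.64297175 0.1300188  0.2108662 ] [-0.21079883 -0.72677094  0.65072608] 0.0008849689427966561 [ 1.92503871e-04 -5.13150394e+01 -4.06147671e+01  5.16057084e-02
 -5.72705967e-02  7.70817650e-07]
```

View pics/d.png

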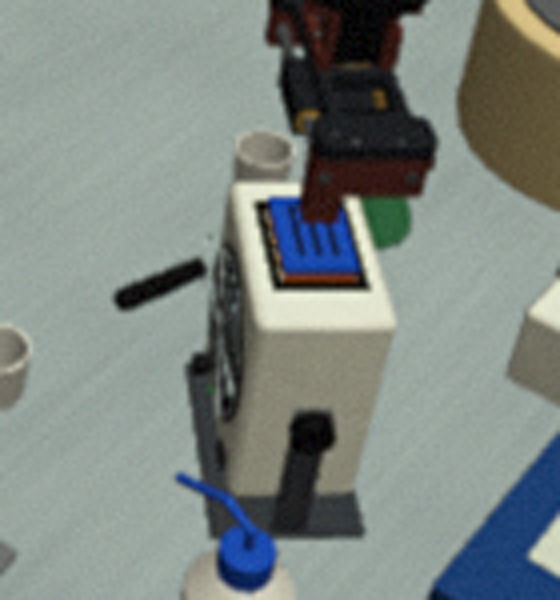

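View pics/e.png

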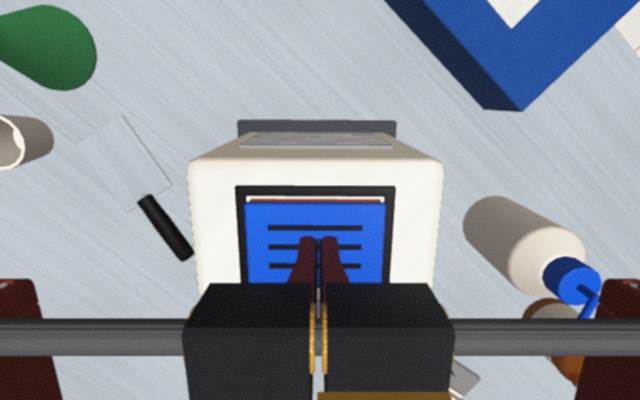

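The crop shows the fingertips at about (320,215), not yet visibly pressing. Orange still shows at (320,278), so I'll keep descending and watch the force.

```bash
python3 - <<'E'
from bench import *
import bench
from h import *
print(getattr(bench,"tcp_to_tips",None))
z=.2109;n=0
while z>.194:
    z-=.001
    move_l([.643,.130,z],.04); s=state(); f=s["ft_force"][2]
    print(round(z,4),round(s["ee_pos"][2],4),np.round(s["ft_force"],1),round(s["time"],2))
    if f>14: break
b=get_image("scene")
cv2.imwrite("pics/f.png",cv2.resize(b["frame"][170:210,360:420],(720,480),interpolation=cv2.INTER_CUBIC))
E
```

```text
0.008
0.2099 0.2098 [-0.1 -1.   0.2] 9.15
0.2089 0.2088 [-0.5 -0.6 -0.4] 9.4
0.2079 0.2078 [0.2 0.1 0.9] 9.65
0.2069 0.2068 [-0.5  0.4  0. ] 9.9
0.2059 0.2058 [ 0.2  0.2 -0.9] 10.15
0.2049 0.2048 [-0.2  1.  -0.1] 10.4
0.2039 0.2038 [ 0.6 -0.4 -1.1] 10.65
0.2029 0.2028 [-0.2 -0.7 -0.4] 10.9
0.2019 0.2018 [-1.1  0.2 -0.1] 11.15
0.2009 0.2008 [ 0.8 -0.4  0.1] 11.4
0.1999 0.1998 [0.2 0.1 1.1] 11.65
0.1989 0.1988 [1.  0.8 0.4] 11.9
0.1979 0.1979 [-0.3  0.2 -0.4] 12.15
0.1969 0.1973 [-0.7 -0.9  2. ] 12.4
0.1959 0.1962 [-0.9  0.6  3.3] 12.65
0.1949 0.1949 [-0.3 -0.6  3.4] 12.9
0.1939 0.1937 [ 0.9 -0.2  3.2] 13.15
```

View pics/f.png

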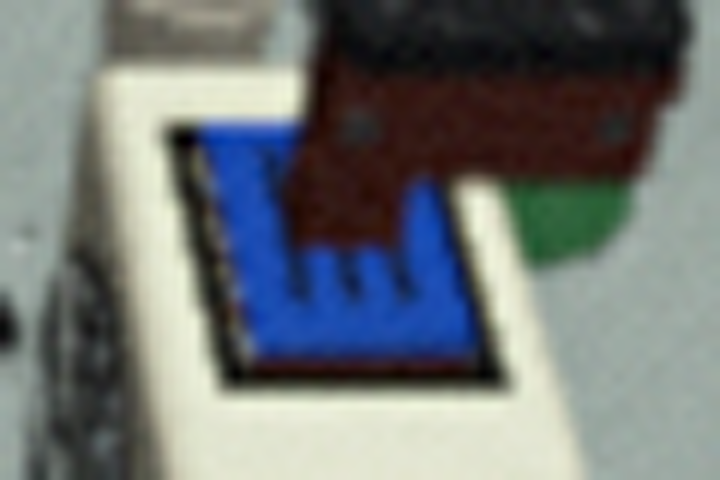

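Contact came at TCP z≈0.1975, so the closed tips sit higher than stated. The orange is now nearly hidden, and I'll push on to the stop.

```bash
python3 - <<'E'
from bench import *
from h import *
z=.1939
while z>.180:
    z-=.001
    move_l([.643,.130,z],.06); s=state(); f=s["ft_force"][2]
    print(round(z,4),round(s["ee_pos"][2],4),round(f,1),round(s["time"],2))
    if f>15: break
hold(.3)
move_l([.643,.130,.27],.3)
gripper_open()
b=get_image("scene");W=cloud(b);t=get_image("top");T=cloud(t)
for n,im,C in(("s",b,W),("t",t,T)):
    hsv=cv2.cvtColor(im["frame"],cv2.COLOR_BGR2HSV)
    m=(hsv[...,0]>100)&(hsv[...,0]<130)&(hsv[...,1]>120)&(np.hypot(C[...,0]-.643,C[...,1]-.13)<.06)
    print(n,m.sum(),np.median(C[m][:,2]))
m=(np.hypot(W[...,0]-.643,W[...,1]-.13)<.09)&(W[...,2]>.222)&(W[...,2]<.36)
z=np.sort(W[m][:,2]);print("finger low z",z[:8],z[len(z)//50], state()["ee_pos"],state()["time"])
cv2.imwrite("pics/g.png",cv2.resize(b["frame"][80:230,320:480],(640,600),interpolation=cv2.INTER_CUBIC))
E
```

```text
0.1929 0.1927 2.6 13.45
0.1919 0.1918 2.9 13.7
0.1909 0.1917 6.2 13.95
0.1899 0.1917 8.4 14.2
0.1889 0.1917 10.6 14.45
0.1879 0.1917 14.4 14.7
0.1869 0.1916 16.9 14.95
s 407 0.20795901541543396
t 215 0.2092242431006824
finger low z [0.28706337 0.28809524 0.28824154 0.28834004 0.28843435 0.28872726
 0.2887798  0.28884534] 0.2887272604588236 [0.64299674 0.12998363 0.27002356] 17.15
```

View pics/g.png

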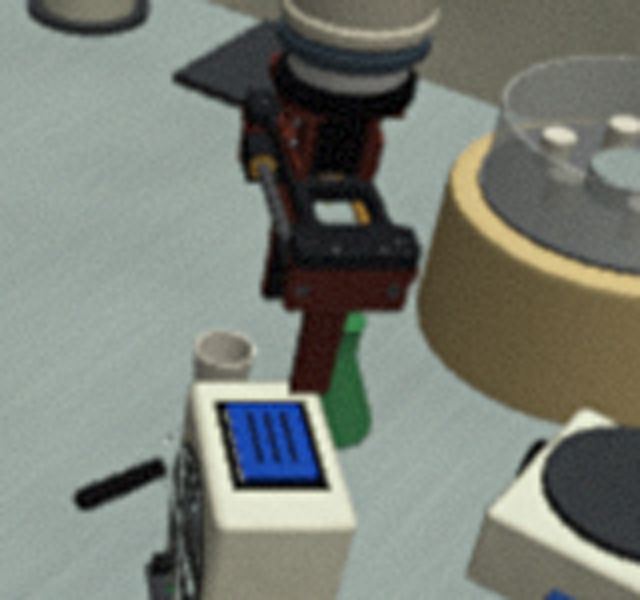

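The cassette is home: the cap reads 0.208 m and no orange shows in the crop. The tips are really about 16.5 mm behind the commanded TCP, so I'll correct for that in the grasp. Next I'll hover over corner 2 (farthest from the ioniser) and re-measure.

```bash
python3 - <<'E'
from bench import *
from h import *
move_to([.436,-.2025,.17],qd(-38.8))
for n in("wrist","top","scene"):
    im=get_image(n);C=cloud(im)
    m=(C[...,2]>.105)&(C[...,2]<.12)&(np.hypot(C[...,0]-.489,C[...,1]+.154)<.11)
    hsv=cv2.cvtColor(im["frame"],cv2.COLOR_BGR2HSV); m&=(hsv[...,1]<70)&(hsv[...,2]>90)
    print(n,m.sum(),np.median(C[m][:,2]),rect(C[m]))
    if n=="wrist": cv2.imwrite("pics/w.png",im["frame"])
    if n=="wrist":
        p=C[m][:,:2]; th=np.radians(6.2);R=np.array([[np.cos(th),np.sin(th)],[-np.sin(th),np.cos(th)]])
        q=(p-[.4887,-.1539])@R.T; r=-(q[:,0]+q[:,1])/2**.5
        k=np.abs(-(q[:,0]-q[:,1])/2**.5-.0106)<.012   # near corner2 radial line
        k&=r>.05; print("radial rim span",np.percentile(r[k],[1,5,50,95,99]))
print(state()["ee_pos"],state()["time"])
E
```

```text
wrist 9790 0.11136852910180098 [array([ 487.8, -154.1]), array([150. , 120.2]), np.float64(6.7)]
radial rim span [0.06633868 0.06703615 0.07130168 0.07618986 0.0763181 ]
top 325 0.11275740616564162 [array([ 489.2, -151.9]), array([150.5, 118.2]), np.float64(7.2)]
scene 731 0.1113847115892313 [array([ 488. , -154.3]), array([151.4, 122.7]), np.float64(7.4)]
[ 0.43670882 -0.20201078  0.17032592] 18.8
```

View pics/w.png

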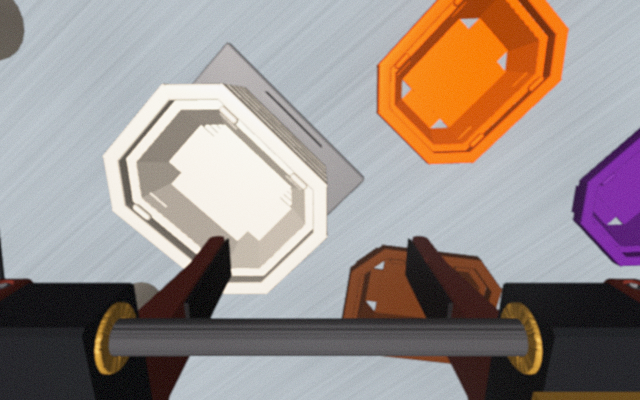

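The wrist view shows the open fingers straddling the cut corner at column 325, rows 180–235. The closing axis is perpendicular to that edge, with the inner finger over the tray at (225,240) and the outer finger clear at (410,240). The brown look-alike is well below. I'll descend and pinch.

```bash
python3 - <<'E'
from bench import *
from h import *
move_l([.4359,-.2029,.100],.15,orientation=qd(-38.3))
for z in(.092,.089,.0865):
    move_l([.4359,-.2029,z],.06); s=state(); print(z,s["ee_pos"],np.round(s["ft_force"],1))
    if s["ft_force"][2]>6: break
close()
s=state();print(s["finger_gap"],s["finger_force"],np.round(s["ft_force"],1),s["ee_pos"],s["time"])
im=get_image("scene");C=cloud(im)
m=(C[...,2]>.105)&(C[...,2]<.12)&(np.hypot(C[...,0]-.489,C[...,1]+.154)<.11)
hsv=cv2.cvtColor(im["frame"],cv2.COLOR_BGR2HSV); m&=(hsv[...,1]<70)&(hsv[...,2]>90)
print(m.sum(),rect(C[m]))
E
```

```text
0.092 [ 0.4359769  -0.20292552  0.09218513] [-0.4 -0.1  0.2]
0.089 [ 0.43585302 -0.20287843  0.08892446] [ 0.7  0.5 -0.6]
0.0865 [ 0.4357748  -0.20283509  0.08627432] [0.  0.  0.1]
0.009866417808752175 30.00006526708603 [ 1.3 -0.8 -1. ] [ 0.43591805 -0.20291119  0.08650419] 21.375
613 [array([ 488.5, -154.2]), array([149.3, 122.5]), np.float64(7.1)]
```

The pinch is good: gap 9.9 mm at 30 N. I'll peel by rotating about the opposite corner.

```bash
python3 - <<'E'
from bench import *
from h import *
from scipy.spatial.transform import Rotation as Ro
P=np.array([.5401,-.1051,.098]);p0=np.array([.4359,-.2029,.0865]);w=qd(-38.3)
r0=Ro.from_quat([w[1],w[2],w[3],w[0]]);k=np.array([-.684,.7295,0])
def pose(a):
    R=Ro.from_rotvec(k*a);q=(R*r0).as_quat();return P+R.apply(p0-P),[q[3],q[0],q[1],q[2]]
for a in(.03,.06,.09,.12,.15,.18):
    p,q=pose(a);move_l(p,.05,orientation=q);s=state();print(a,np.round(s["ee_pos"],4),np.round(s["ft_force"],1),round(s["finger_gap"],4),round(s["time"],2))
hold(.3)
for n in("scene","top"):
    im=get_image(n);C=cloud(im);hsv=cv2.cvtColor(im["frame"],cv2.COLOR_BGR2HSV)
    m=(C[...,2]>.08)&(C[...,2]<.15)&(np.hypot(C[...,0]-.489,C[...,1]+.154)<.11)&(hsv[...,1]<70)&(hsv[...,2]>90)
    q=C[m]
    # rim height along the diagonal
    for nm,c in(("c0",(.5401,-.1051)),("c1",(.488-.0571-.005,-.154-.0067+.0422)),("c3",(.488+.0571+.005,-.154+.0067-.0422))):
        h=q[np.hypot(q[:,0]-c[0],q[:,1]-c[1])<.012][:,2]; print(n,nm,len(h),np.round(np.percentile(h,[50,90,98]),4) if len(h) else '')
    if n=="scene": cv2.imwrite("pics/p.png",cv2.resize(im["frame"][190:310,200:360],(800,600),interpolation=cv2.INTER_CUBIC))
E
```

```text
0.03 [ 0.4353 -0.2029  0.09  ] [-0.2 -1.  -3.9] 0.0096 21.68
0.06 [ 0.436  -0.2038  0.0959] [-0.3 -3.2  0.8] 0.0099 21.93
0.09 [ 0.436  -0.2037  0.1002] [-0.8 -2.3  1.7] 0.0097 22.18
0.12 [ 0.4357 -0.2032  0.1037] [-0.8 -2.9 -1. ] 0.0097 22.43
0.15 [ 0.4358 -0.203   0.1079] [-0.5 -4.2  0.2] 0.0097 22.68
0.18 [ 0.4362 -0.2026  0.1122] [-0.7 -3.  -0.3] 0.0098 22.93
scene c0 48 [0.1115 0.114  0.1152]
scene c1 39 [0.12   0.1287 0.1308]
scene c3 119 [0.1076 0.1226 0.1247]
top c0 35 [0.112  0.1165 0.1174]
top c1 50 [0.1257 0.1327 0.1338]
top c3 0
```

View pics/p.png

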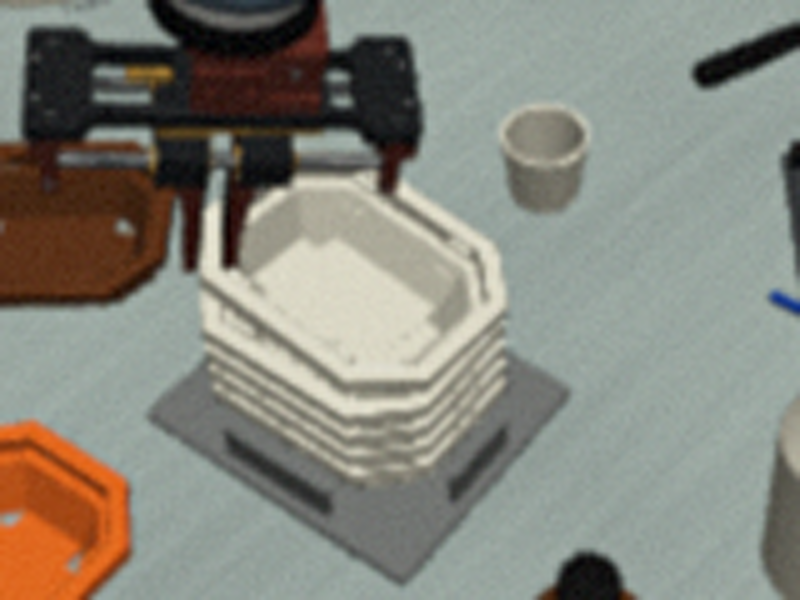

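The crop shows the top tray's near-left corner at (210,220) raised, the far side at (490,290) still seated, and the second tray in place. I'll lift it clear, level it and carry it.

```bash
python3 - <<'E'
from bench import *
from h import *
p=state()["ee_pos"].copy()
for dz in(.006,.012,.02,.06):
    move_l(p+[0,0,dz],.06);s=state();print(dz,np.round(s["ft_force"],1),round(s["finger_gap"],4),round(s["time"],2))
move_l(p+[0,0,.085],.1,orientation=qd(-38.3))
move_l([.470,-.031,.19],.15)
move_l([.470,-.031,.1165],.08)
hold(.5)
s=state();print(s["ee_pos"],s["finger_gap"],s["finger_force"],s["time"])
for n in("scene","top"):
    im=get_image(n);C=cloud(im);hsv=cv2.cvtColor(im["frame"],cv2.COLOR_BGR2HSV)
    wm=(hsv[...,1]<70)&(hsv[...,2]>90)
    m=(C[...,2]>.1)&(C[...,2]<.19)&(np.hypot(C[...,0]-.522,C[...,1]-.0175)<.1)&wm
    k=m&(C[...,2]>np.percentile(C[m][:,2],97)-.03);q=C[k];print(n,k.sum(),rect(q))
    hi=C[m&(C[...,2]>.128)];A=np.c_[hi[:,:2]-[.522,.0175],np.ones(len(hi))]
    print(" rim plane",np.linalg.lstsq(A,hi[:,2],rcond=None)[0])
    m=(C[...,2]>.090)&(C[...,2]<.102)&(np.hypot(C[...,0]-.489,C[...,1]+.154)<.105)&wm
    print(" next",np.median(C[m][:,2]),rect(C[m]))
    if n=="scene": cv2.imwrite("pics/q.png",im["frame"])
E
```

```text
0.006 [ 0.  -0.7 -1. ] 0.0097 23.57
0.012 [ 0.5 -0.4 -0.6] 0.0098 23.82
0.02 [ 0.1  0.2 -1.1] 0.0099 24.11
0.06 [-0.2 -0.3 -0.6] 0.0098 24.93
[ 0.47002706 -0.03099165  0.11655887] 0.00981592709626606 29.967617690563202 28.2083
scene 1071 [array([522.8,  17.7]), array([149.6, 123.1]), np.float64(6.8)]
 rim plane [ 0.01395727 -0.02753305  0.13857376]
 next 0.09551970225793413 [array([ 487.9, -154.5]), array([151.9, 120.6]), np.float64(6.5)]
top 300 [array([503.5,  51. ]), array([154.8,  71.4]), np.float64(31.1)]
 rim plane [-0.03025826  0.07409142  0.13742206]
 next 0.09676179691677733 [array([ 489.1, -153.9]), array([149.9, 118. ]), np.float64(7.1)]
```

View pics/q.png

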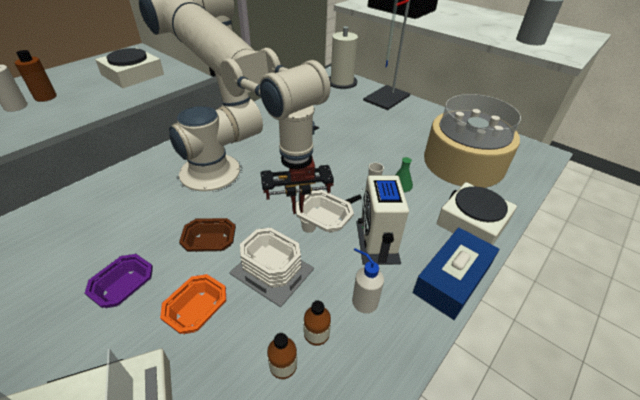

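The picture shows the tray held level in front of the grille at (325,210). It measures (0.523,0.018) against a target of (0.522,0.0175). The second tray has moved less than 1 mm and the bystanders are in place.

```bash
python3 - <<'E'
from bench import *
print(job_done())
E
```

```text
the job is handed in; nothing more can be done
None
```

I handed the job in at about 28 s of the 51 s allowed; the call returned no verdict. The cassette is fully home, the top tray was peeled off by one corner, and it is held level within about 1 mm sideways of the stream point and about 3 mm in height. The second tray has not moved measurably; I checked the bystanders by eye only.

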